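Sort the desk things off the turntable

TASK

Clear the muddle off the turntable into the places where each kind belongs: both rubber stamps standing upright on the floor of the wooden tray, both tape rolls lying flat side by side on the bottom of the ceramic dish, and the stapler standing on its base on the floor of the aluminium pencil box. Leave the jar and the mug where they stand, undisturbed.

Things in the scene. Friction and masses are not known exactly. Their poses are not given: they have to be found in the camera images.
- stamp_long: rubber stamp with an oblong wooden block 56 x 24 mm (own x by y), 16 mm thick, rubber face down; a round dark wooden handle 24 mm in diameter rises from the block's centre, straight-sided from 34 to 60 mm up, 64 mm high in all. About 60 g. Origin: centre of the underside; x along the block's long side, z up. At the start it is on the turntable.
- stamp_square: rubber stamp with a square wooden block 32 x 32 mm, 16 mm thick; otherwise like the long one: the same round 24 mm handle, straight-sided from 34 to 60 mm up, 64 mm high in all. About 60 g. Origin: centre of the underside; z up. At the start it is on the turntable.
- roll_thick: thick roll of brown paper tape lying flat: outside diameter 50 mm, hole 26 mm, 25 mm high. About 40 g. Origin: centre of the underside; z along its axis, up at the start. At the start it is on the turntable.
- roll_thin: thin roll of brown paper tape lying flat: outside diameter 50 mm, hole 26 mm, 18 mm high. About 30 g. Origin: centre of the underside; z along its axis, up at the start. At the start it is on the turntable.
- stapler: small plastic stapler, one rigid piece, standing on its base: 96 mm long (own x), base 28 mm wide (own y), grey upper arm 26 mm wide from 20 to 40 mm up, 40 mm high in all. About 120 g. Origin: centre of the underside; z up. At the start it is on the turntable.
- stamp_tray: low wooden tray, where the stamps belong: outside 158 x 88 mm (x by y), 18 mm high, walls 4 mm, inside floor 4 mm above the desk, inside 150 x 80 mm. Fixed to the desk left of the turntable. Origin: centre of the underside, on the desk (z = 0); x along its long side.
- dish: round shallow blue ceramic dish, where the tape rolls belong: 148 mm across, 16 mm high, inside floor 4 mm above the desk and 130 mm across, nearly upright wall. Fixed to the desk left of the turntable. Origin: centre of the underside, on the desk.
- pencil_box: open aluminium pencil box, where the stapler belongs: outside 190 x 66 mm (x by y), 24 mm high, walls 3 mm, inside floor 3 mm above the desk, inside 184 x 60 mm. Fixed to the desk left of the turntable. Origin: centre of the underside, on the desk; x along its long side.
- jar: bystander: closed glass jar with a steel lid, 60 mm in diameter, 68 mm high, loose in the middle of the turntable, with the five things to be sorted standing around it, each about 105 mm from its axis. The turntable is a round slab of green painted wood, 320 mm across, that does not turn; its top is 22 mm above the desk. Origin: centre of the underside.
- mug: bystander: white ceramic mug, 80 mm across plus a handle at its own +y, 90 mm high, loose on the desk beyond the work. (A typewriter, 140 mm high, 220 mm with its sheet of paper, is fixed farther left on the desk, more than 0.5 m left of the robot's centre line.) Origin: centre of the underside.

How it is judged:
By the outcome, as a careful person would: the job done as asked, in the order asked, and still so for the second after the job is handed in, with the robot touching nothing.
It also fails if it takes over 125 s, if anything falls off the work surface, if the arm or the gripper's body presses on something with over 40 N, if the wrist force passes 120 N, or if a joint passes its speed limit or range.

ROBOT

A 6-joint arm with a two-finger parallel gripper is mounted at the origin on the work surface. World frame = base frame: x ahead of the robot, y to its left, z up, the work surface at z = 0. Lengths are in m, angles in rad, forces in N, time in s.
With the tool pointing down it reaches from about 0.35 to 0.85 m from the base axis. Payload 8.1 kg.
Tool frame: the origin (TCP) lies at the very end of the fingers, on their centre line; the grasp point (between the pads) lies 19 mm behind it; z points along the fingers, y is the line along which they close (so a half turn about z gives the same grasp; the last joint's range is limited). The gripper opens to 93 mm and grips with 3 to 60 N. Pads are 15 mm wide; open, the fingers measure 128 mm over their backs; the gripper's body (75 mm by 188 mm) begins 65 mm behind the grasp point.
Start: joints at [-1.346, 0.13, 1.488, -0, 1.523, -0.085], TCP at [0.183, -0.571, 0.219] pointing down, gripper open.
Joint ranges: [-2.96, 2.96], [-0.89, 2.26], [0.02, 2.5], [-1.34, 4.48], [0, 2.73], [-2.66, 2.66]. Speed limits (rad/s): [2.39, 2.39, 2.79, 3.14, 3.14, 3.14].

INTERFACE

Orientations are given as a rotation vector (axis times angle).
In Python, from plant import monitor, eyes, ticket gives the robot as it stands.
- The arm moves only by the tool arm_command, never from a script. Its argument "deltas" is a list that holds one entry, the list of rows, each a list of 6 numbers: the shift along the world's x, y, z in cm, then the turn, a rotation vector about the world's x, y, z in degrees. In form: [[[tx, ty, tz, rx, ry, rz], ...]]. A call has 1 to 12 rows; each row shifts and turns the commanded pose from where the row before left it; what a row does not reach is not made up. A row lasts 1/12 s, in which the tool goes at most 41.7 mm and 7.16 degrees, less where a joint would pass 70% of its speed; a pose out of reach is approached as far as the arm can. A call is refused whole if a number of a shift passes 4.17 or a number of a turn 7.16, either way. A call with a gripper value outside its range is refused whole. "gripper" is the opening, from -1 (shut) to 1 (fully open), set as the call begins (left out, the last holds). The fingers move at their own pace and stop on an object; "squeeze" is the grip in N (left out, the last holds). Time passes only in rows, so rows that do not move let the fingers close. It gives the time, the measured TCP pose, the force, the opening and the grip force at its end, in the units of the state.
- monitor.read_state(): the state, without advancing time (a new reading comes with each control period).
- eyes.read_camera(name): name is "scene" or "top"; returns the picture (400x640x3 uint8, blue, green, red); there is no depth.
- eyes.camera_model(name): a dict with "fx", "fy", "cx", "cy" (pixels), "rvec" (rotation vector, rad) and "tvec" (3), from world to camera coordinates, as OpenCV has them. Camera axes: x right, y down, z forward; pixel columns grow to the right and rows downward; lengths in m; the calibration is good to about 2 mm. A picture is of the moment at which its call begins. camera_model takes no time and is no camera call.
- ticket.close_job(): hands the job in; it is judged then, once.
The state is a dict: "t": time; "q": joint angles; "dq": joint speeds; "joint_torque": joint torques, N m; "tool_pos": TCP position; "orientation": TCP orientation; "force": force on the tool from outside, world axes, zero at the start; "wrist_torque": the same for the moment, N m; "opening": finger opening in m; "gripper_force": force on a finger pad.
Only numpy, scipy, OpenCV 4.12 (cv2) and the standard library are available. Lean on these libraries where they do the work, as an engineer would, in place of code of your own. Each camera call takes 0.05 s, during which the arm holds its last target. There are 200 camera calls.

## Working session

There is one attempt and no reset: what is moved stays moved. The work goes in short steps, Python scripts to look and compute and a tool call to move; the robot and the scene stay as the last step left them, time stands still between calls to the robot, and variables do not carry over. Pictures are saved under pics/ and viewed, at most 14 in all, crops included, and the job is handed in when it is done.

Besides the shell and the picture viewer there is one more tool, called after "Call:" by a JSON object that holds its "fn" and its "kwargs". arm_command: Moves the arm, as the interface text tells. Its arguments: {"type":"object","properties":{"deltas":{"type":"array"},"gripper":{"type":"number"},"squeeze":{"type":"number"}},"required":["deltas"]}

```bash
ls; mkdir -p pics; python3 - <<'E'
from plant import monitor, eyes
import cv2
for n in("scene","top"):
    cv2.imwrite(f"pics/{n}0.png",eyes.read_camera(n)); print(eyes.camera_model(n))
s=monitor.read_state();print(s)
E
```

```text
pics
{'fx': 520.1840938877236, 'fy': 520.1840938877236, 'cx': 322.1510655297105, 'cy': 202.91924358932857, 'rvec': array([ 1.73779219,  2.06819136, -0.60401087]), 'tvec': array([ 0.10042488, -0.44941801,  1.49947052])}
{'fx': 485.5747719069527, 'fy': 485.5747719069527, 'cx': 323.3343603857272, 'cy': 194.13393258533551, 'rvec': array([ 2.14881548, -2.20925249,  0.0701738 ]), 'tvec': array([0.04674675, 0.5830967 , 1.36196683])}
{'t': 0.1, 'q': array([-1.34639863e+00,  1.31114124e-01,  1.48911648e+00,  1.30975623e-05,
        1.52297909e+00, -8.53647511e-02]), 'dq': array([-0.00034772, -0.00173593, -0.00061708, -0.00226273, -0.00165173,
       -0.00027348]), 'joint_torque': array([ 8.98856142e-04, -5.61344039e+01, -4.93094122e+01,  7.70580629e-02,
        2.92105781e-02, -4.94275230e-05]), 'tool_pos': array([ 0.1828375 , -0.57095532,  0.21770492]), 'orientation': array([-3.10239277e+00, -4.84380729e-01,  1.55853430e-04]), 'force': array([ 0.79629816, -0.02989129,  0.34628819]), 'wrist_torque': array([-0.02728387,  0.00610222, -0.0444936 ]), 'gripper_force': 0.0, 'opening': 0.0929931594862613}
```

View pics/top0.png

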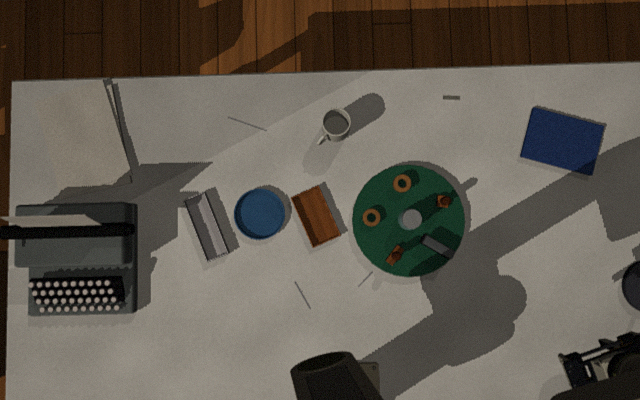

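View pics/scene0.png

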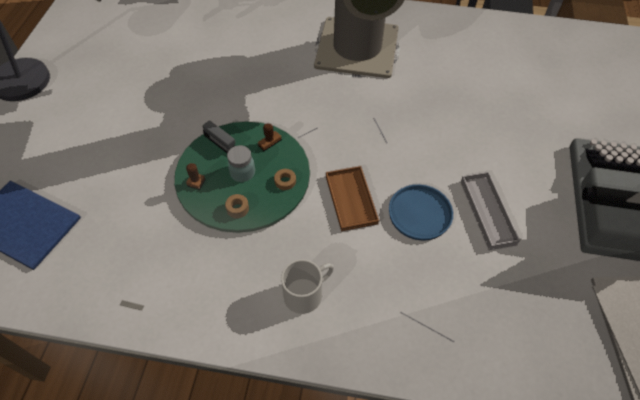

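The top view shows the turntable around (410,219) with the jar at its centre. On it are rolls at (402,183) and (372,217), stamps at (443,201) and (395,253), and the stapler at (438,246). The tray is at (317,215), the dish at (260,213), the box at (207,227) and the mug at (335,125). I'll zoom in for detail next.

```bash
cat > h.py <<'E'
import numpy as np, cv2
from plant import monitor, eyes
def cam(n):
    m=eyes.camera_model(n);R=cv2.Rodrigues(m['rvec'])[0];return m,R,-R.T@m['tvec']
def ray(n,uv,z):
    m,R,c=cam(n);d=R.T@np.array([(uv[0]-m['cx'])/m['fx'],(uv[1]-m['cy'])/m['fy'],1.]);return c+d*(z-c[2])/d[2]
def proj(n,p):
    m,R,c=cam(n);q=R@np.asarray(p,float)+m['tvec'];return np.array([m['fx']*q[0]/q[2]+m['cx'],m['fy']*q[1]/q[2]+m['cy']])
def crop(im,x0,y0,x1,y1,k,fn):
    c=cv2.resize(im[y0:y1,x0:x1],None,fx=k,fy=k,interpolation=cv2.INTER_CUBIC)
    c=np.clip(c.astype(float)*1.6,0,255).astype(np.uint8)
    for x in range(-(-x0//10)*10,x1,10): cv2.putText(c,str(x),((x-x0)*k,8),0,.3,(0,255,255));cv2.line(c,((x-x0)*k,9),((x-x0)*k,14),(0,255,255))
    for y in range(-(-y0//10)*10,y1,10): cv2.putText(c,str(y),(0,(y-y0)*k+3),0,.3,(0,255,255))
    cv2.imwrite(fn,c)
E
python3 - <<'E'
from h import *
a=cv2.imread('pics/top0.png');b=cv2.imread('pics/scene0.png')
crop(a,345,158,475,282,6,'pics/topc.png'); crop(b,165,115,315,235,5,'pics/scenec.png'); crop(a,180,175,350,270,4,'pics/topd.png')
print(cam('top')[2],cam('scene')[2], proj('top',[.5,0,0]),proj('top',[.6,0,0]),proj('top',[.5,.1,0]))
for n,I in(('top',a),('scene',b)):
    h=cv2.cvtColor(I,cv2.COLOR_BGR2HSV)
    for nm,lo,hi,z in(('green',(70,100,20),(95,255,255),.022),('blue',(98,120,40),(115,255,255),.016),('orange',(3,110,60),(20,255,255),.03)):
        m=cv2.inRange(h,lo,hi)
        k,l,st,ce=cv2.connectedComponentsWithStats(m)
        for i in range(1,k):
            if st[i,4]>15 and st[i,1]>90 and st[i,1]<300:
                r=cv2.minAreaRect(np.argwhere(l==i)[:,::-1].astype(np.float32))
                print(n,nm,st[i],ce[i].round(1),np.round(r[0],1),np.round(r[1],1),round(r[2],1),ray(n,r[0],z).round(4))
E
```

```text
[0.48194272 0.01891095 1.40161131] [1.19384597 0.09565569 1.01294389] [334.81507102 223.5170098 ] [333.81062992 188.94126975] [300.13287841 224.47207297]
top green [ 353  165  111  112 7158] [406.7 219.6] [408.  220.5] [111.  109.6] 45.0 [ 0.5025 -0.2071  0.022 ]
top green [399 181   6   6  20] [401.8 183.2] [401.5 183.5] [5. 5.] 90.0 [ 0.6083 -0.1929  0.022 ]
top green [368 214   7   7  35] [370.7 217.1] [371. 217.] [6. 6.] 90.0 [ 0.5153 -0.1028  0.022 ]
top blue [ 521  108   83   63 3533] [560.8 139.7] [561.7 140.9] [73.9 50.7] 14.7 [ 0.7186 -0.6574  0.016 ]
top blue [ 234  189   51   49 1817] [260.  212.9] [259. 213.] [48. 50.] 90.0 [0.5357 0.2158 0.016 ]
top orange [  0 107   5  28 136] [  2.  120.7] [  2.  120.5] [27.  4.] 90.0 [0.8225 0.9514 0.03  ]
top orange [393 174  18  18 200] [401.6 183. ] [401.5 182.5] [17. 17.] 90.0 [ 0.6104 -0.1918  0.03  ]
top orange [ 291  186   50   62 1329] [317.7 214.8] [315.2 216. ] [55.  30.6] 65.8 [0.5223 0.0552 0.03  ]
top orange [438 195  10  13  49] [441.6 201.5] [441.8 201.6] [14.3  7.2] 63.4 [ 0.553  -0.3031  0.03  ]
top orange [363 209  1
[... 1249 characters left out ...]
] [268.3 125.9] [268.6 125.8] [7.3 3.6] 14.0 [ 0.3624 -0.175   0.03  ]
scene orange [259 131  22  18 146] [270.  140.2] [269.8 139.5] [10.  20.7] 54.5 [ 0.4049 -0.1622  0.03  ]
scene orange [188 164   8   6  43] [191.7 166.6] [191.5 166.5] [5. 7.] 90.0 [ 0.5178 -0.3248  0.03  ]
scene orange [ 326  167   52   64 2139] [351.2 198.3] [351.5 197.3] [62.1 38. ] 73.9 [0.5379 0.0582 0.03  ]
scene orange [274 169  22  20 269] [284.5 178.8] [284.5 178.5] [19. 21.] 90.0 [ 0.5133 -0.1023  0.03  ]
scene orange [187 174  16  13 103] [195.2 181.3] [194.4 179.7] [13.3 13. ] 18.4 [ 0.5531 -0.3066  0.03  ]
scene orange [226 195  22  17 227] [236.9 203. ] [236.5 203. ] [16. 21.] 90.0 [ 0.5985 -0.1943  0.03  ]
```

View pics/topc.png

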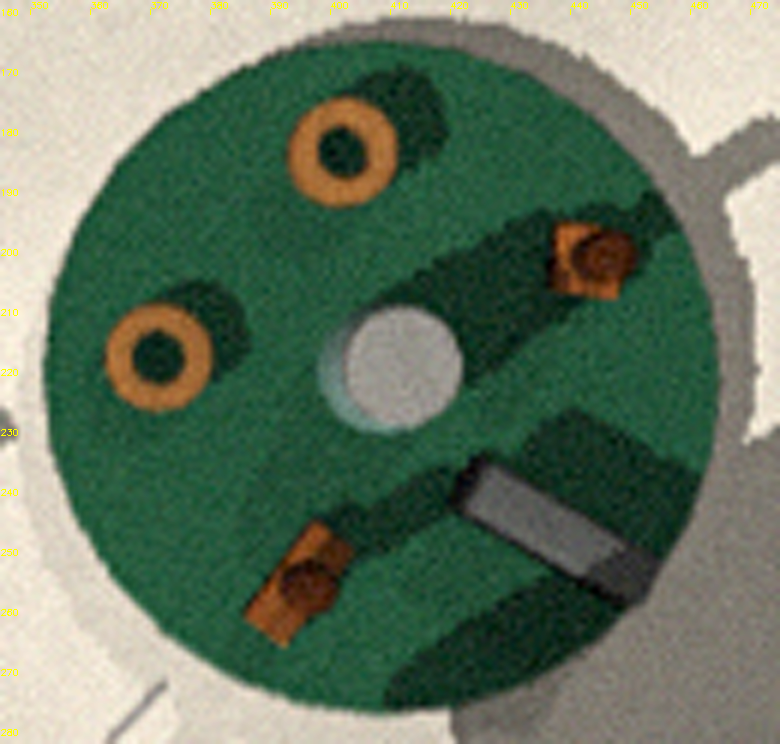

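View pics/scenec.png

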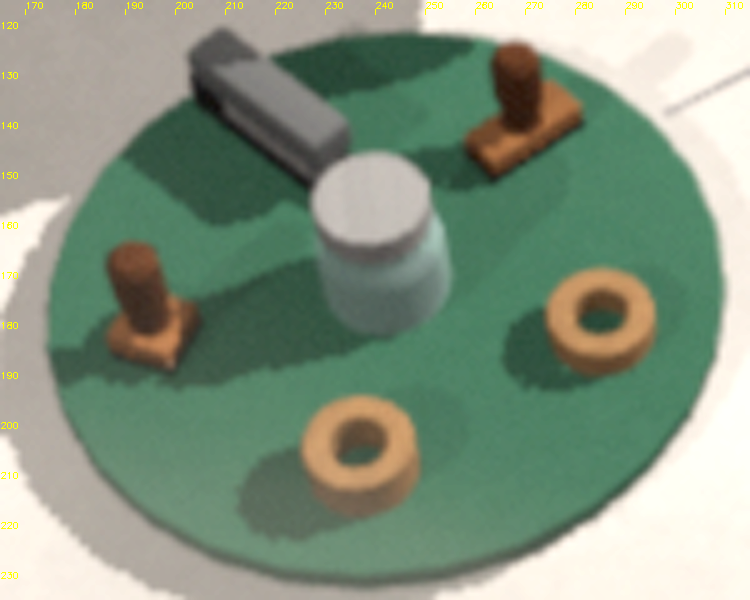

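View pics/topd.png

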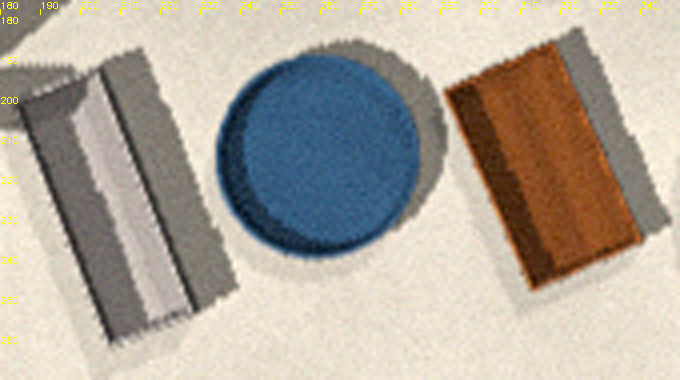

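The crops show handle tops at about (446,200) and (396,256) in the top view, and at (191,166) and (268,126) in the scene view. The thick roll is at (401.5,183) and the thin one at (371,217). The stapler, tray and box corners are readable too. Next I'll convert these to positions.

```bash
python3 - <<'E'
from h import *
T=lambda p:((p[0]+.5)/6-.5+345,(p[1]+.5)/6-.5+158)
S=lambda p:((p[0]+.5)/5-.5+165,(p[1]+.5)/5-.5+115)
D=lambda p:((p[0]+.5)/4-.5+180,(p[1]+.5)/4-.5+175)
def tri(a,b):
    A=[];y=[]
    M=np.zeros((3,3));v=np.zeros(3);L=[]
    for n,uv in(('top',a),('scene',b)):
        c=cam(n)[2];d=ray(n,uv,0)-c;d/=np.linalg.norm(d);P=np.eye(3)-np.outer(d,d);M+=P;v+=P@c;L.append((P,c))
    x=np.linalg.solve(M,v);return x.round(4),round(1e3*np.linalg.norm(L[0][0]@(x-L[0][1])),1)
def rect(nm,P,f,n,z):
    w=np.array([ray(n,f(p),z)[:2] for p in P]);e=np.roll(w,-1,0)-w
    print(nm,n,'c',w.mean(0).round(4),'len',(np.linalg.norm(e,axis=1)*1e3).round(0),'ang',np.degrees(np.arctan2(e[:,1],e[:,0])).round(1))
for nm,a,b,z in(('sq',(611,256),(134,255),.086),('long',(310,588),(517,55),.086),('jar',(404,368),(371,199),.09),('thick',(343,152),(359,444),.047),('thin',(159,357),(602,313),.04)):
    print(nm,'tri',tri(T(a),S(b)),'top',ray('top',T(a),z).round(4),'scene',ray('scene',S(b),z).round(4))
rect('long',[(318,522),(353,548),(284,647),(247,616)],T,'top',.038)
rect('long',[(549,83),(582,116),(494,176),(466,142)],S,'scene',.038)
rect('sq',[(553,222),(602,225),(617,300),(555,293)],T,'top',.038)
rect('sq',[(107,330),(172,362),(200,315),(135,295)],S,'scene',.038)
rect('stap',[(483,458),(655,562),(635,605),(462,508)],T,'top',.062)
rect('stap',[(223,28),(349,125),(318,160),(190,58)],S,'scene',.062)
rect('tray',[(445,90),(555,40),(642,240),(530,290)],D,'top',.018)
rect('box',[(20,105),(100,68),(195,313),(112,345)],D,'top',.024)
print('dish',ray('top',D((318,157)),.016))
b=cv2.imread('pics/scene0.png');crop(b,315,155,525,255,3,'pics/scened.png')
h=cv2.cvtColor(b,cv2.COLOR_BGR2HSV);m=cv2.inRange(h,(95,90,30),(120,255,255));m[:,:380]=0
k,l,st,ce=cv2.connectedComponentsWithStats(m);i=1+st[1:,4].argmax();print(st[i],'dish scene',ray('scene',(st[i,0]+st[i,2]/2-.5,st[i,1]+st[i,3]/2-.5),.014))
E
```

```text
sq tri (array([ 0.5534, -0.3025,  0.0852]), np.float64(0.3)) top [ 0.5534 -0.3026  0.086 ] scene [ 0.5539 -0.3019  0.086 ]
long tri (array([ 0.4083, -0.1615,  0.0845]), np.float64(0.1)) top [ 0.4084 -0.1614  0.086 ] scene [ 0.4095 -0.161   0.086 ]
jar tri (array([ 0.5054, -0.2067,  0.0868]), np.float64(0.5)) top [ 0.5055 -0.2067  0.09  ] scene [ 0.5078 -0.2051  0.09  ]
thick tri (array([ 0.6079, -0.1903,  0.0437]), np.float64(0.0)) top [ 0.6076 -0.1898  0.047 ] scene [ 0.6099 -0.1893  0.047 ]
thin tri (array([ 0.5146, -0.1011,  0.0373]), np.float64(0.6)) top [ 0.5147 -0.1014  0.04  ] scene [ 0.5165 -0.0999  0.04  ]
long top c [ 0.408  -0.1636] len [20. 56. 22. 55.] ang [-128.3  143.    48.4  -39.1]
long scene c [ 0.4144 -0.1608] len [27. 55. 26. 53.] ang [  49.1  -37.4 -134.9  144.3]
sq top c [ 0.5546 -0.3006] len [23. 36. 29. 33.] ang [ -95.1 -171.3   81.9   -0.9]
sq scene c [ 0.558  -0.3014] len [37. 28. 33. 22.] ang [ 70.9 170.  -99.8 -17.1]
stap top c [ 0.4288 -0.2788] len [91. 22. 89. 25.] ang [-122.9  152.5   59.   -25.1]
stap scene c [ 0.4328 -0.2784] len [90. 25. 92. 24.] ang [  57.6  -20.7 -122.9  154.6]
tray top c [0.5233 0.055 ] len [ 86. 155.  87. 155.] ang [ -67.1 -158.1  112.4   21.7]
box top c [0.5015 0.3652] len [ 63. 187.  63. 183.] ang [ -66.6 -159.5  109.5   20.5]
dish [0.53322202 0.21552883 0.016     ]
[ 389  185   64   55 2665] dish scene [0.53946296 0.2172798  0.014     ]
```

View pics/scened.png

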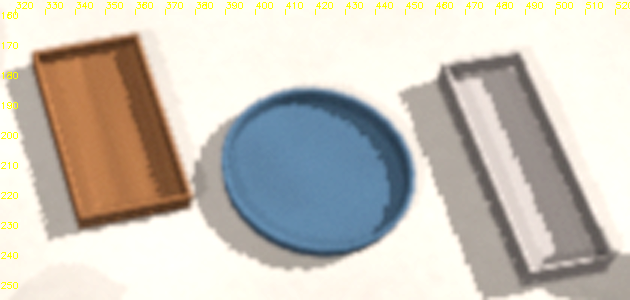

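Both views agree within about 3 mm, each item lies 104–107 mm from the jar axis, and the sizes match. I'll go to the long stamp first. The current finger yaw, about -72°, suits the stamps and rolls.

Call:
{"fn": "arm_command", "kwargs": {"deltas": [[[1.8,3.3,-0.3,0,0,0],[1.8,3.3,-0.3,0,0,0],[1.8,3.3,-0.3,0,0,0],[1.8,3.3,-0.3,0,0,0],[1.8,3.3,-0.3,0,0,0],[1.8,3.3,-0.3,0,0,0],[1.8,3.3,-0.3,0,0,0],[1.8,3.3,-0.3,0,0,0],[1.8,3.3,-0.3,0,0,0],[1.8,3.3,-0.3,0,0,0],[1.8,3.3,-0.3,0,0,0],[1.8,3.3,-0.3,0,0,0]]], "gripper": 0.2, "squeeze": 15}}

```text
t: 1.1
tool_pos: [0.3992, -0.1736, 0.1823]
orientation: [-3.104, -0.484, 0.0]
force: [0.8, -0.8, 0.7]
opening: 0.0558
gripper_force: 0.0
```

Call:
{"fn": "arm_command", "kwargs": {"deltas": [[[0.5,0.6,-1,0,0,0],[0.4,0.6,-1,0,0,0],[0,0,-2,0,0,0],[0,0,-2,0,0,0],[0,0,-2,0,0,0],[0,0,-2,0,0,0],[0,0,-1.5,0,0,0],[0,0,-1,0,0,0],[0,0,-0.7,0,0,0],[0,0,0,0,0,0]]]}}

```text
t: 1.93
tool_pos: [0.4066, -0.1634, 0.0489]
orientation: [-3.103, -0.483, 0.004]
force: [-0.2, 0.6, -0.8]
opening: 0.0561
gripper_force: 0.0
```

Call:
{"fn": "arm_command", "kwargs": {"deltas": [[[0,0,0,0,0,0],[0,0,0,0,0,0],[0,0,0,0,0,0],[0,0,0,0,0,0],[0,0,0,0,0,0],[0,0,0,0,0,0],[0,0,0,0,0,0]]], "gripper": -1}}

```text
t: 2.52
tool_pos: [0.4084, -0.1636, 0.0511]
orientation: [3.103, 0.485, 0.001]
force: [0.0, 0.4, 3.0]
opening: 0.0236
gripper_force: 15.0
```

Call:
{"fn": "arm_command", "kwargs": {"deltas": [[[0,0,0.5,0,0,0],[0,0,1.5,0,0,0],[0,0,3,0,0,0],[0.4,1,3,0,0,0],[1,2.5,1,0,0,0],[1.1,3,0,0,0,0],[1.2,3,0,0,0,0],[1.2,3,0,0,0,0],[1.1,3,0,0,0,0],[1,2.5,0,0,0,0],[0.7,1.7,0,0,0,0],[0.2,0.8,0,0,0,0]]]}}

```text
t: 3.52
tool_pos: [0.4874, 0.0438, 0.1408]
orientation: [-3.103, -0.488, -0.0]
force: [-0.1, -0.6, -0.7]
opening: 0.0235
gripper_force: 15.0
```

```bash
python3 - <<'E'
from h import *
a=eyes.read_camera('scene');crop(a,240,60,440,240,4,'pics/g1.png');s=monitor.read_state();print(s['tool_pos'],s['opening'])
E
```

```text
[0.4871666  0.04389333 0.14066347] 0.02375028457844648
```

View pics/g1.png

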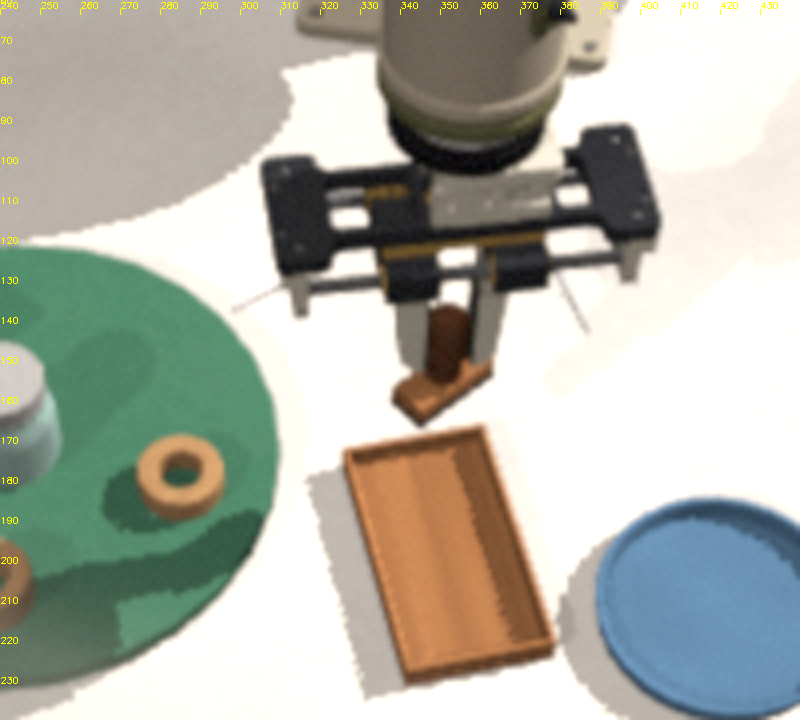

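The long stamp hangs upright between the fingers, its handle near pixel (351,145), just inside the tray's near end. I'll lower it, release it and lift.

Call:
{"fn": "arm_command", "kwargs": {"deltas": [[[0,-0.2,-2,0,0,0],[0,0,-2.5,0,0,0],[0,0,-2.5,0,0,0],[0,0,-1.5,0,0,0],[0,0,-1,0,0,0],[0,0,-0.7,0,0,0],[0,0,-0.3,0,0,0],[0,0,0,0,0,0],[0,0,0,0,0,0],[0,0,0,0,0,0]]]}}

```text
t: 4.4
tool_pos: [0.4879, 0.0395, 0.0368]
orientation: [3.104, 0.485, 0.003]
force: [1.1, -1.4, -0.7]
opening: 0.0237
gripper_force: 15.0
```

Call:
{"fn": "arm_command", "kwargs": {"deltas": [[[0,0,-0.1,0,0,0],[0,0,-0.1,0,0,0],[0,0,-0.05,0,0,0],[0,0,0,0,0,0]]]}}

```text
t: 4.73
tool_pos: [0.487, 0.0396, 0.0332]
orientation: [3.104, 0.485, 0.0]
force: [-0.9, 0.7, 0.2]
opening: 0.0238
gripper_force: 15.0
```

Call:
{"fn": "arm_command", "kwargs": {"deltas": [[[0,0,0,0,0,0],[0,0,0,0,0,0],[0,0,0,0,0,0],[0,0,0,0,0,0],[0,0,0.5,0,0,0],[0,0,1.5,0,0,0],[0,0,2.5,0,0,0],[0,0,3,0,0,0],[0,0,3,0,0,0]]], "gripper": 0.1}}

```text
t: 5.48
tool_pos: [0.4862, 0.0396, 0.1391]
orientation: [-3.104, -0.485, 0.002]
force: [0.9, 0.2, 0.3]
opening: 0.0512
gripper_force: 0.0
```

Call:
{"fn": "arm_command", "kwargs": {"deltas": [[[0.5,-1.5,0.3,0,0,0],[0.6,-3,0,0,0,0],[0.6,-3.2,0,0,0,0],[0.6,-3.2,0,0,0,0],[0.6,-3.2,0,0,0,0],[0.6,-3.2,0,0,0,0],[0.6,-3.2,0,0,0,0],[0.6,-3.2,0,0,0,0],[0.6,-3.2,0,0,0,0],[0.6,-3,0,0,0,0],[0.6,-2.7,0,0,0,0],[0.2,-1.6,0,0,0,0]]]}}

```text
t: 6.48
tool_pos: [0.5541, -0.3055, 0.1415]
orientation: [3.103, 0.482, 0.0]
force: [0.5, -0.6, 0.6]
opening: 0.051
gripper_force: 0.0
```

Call:
{"fn": "arm_command", "kwargs": {"deltas": [[[0,0,0,0,0,0],[0,0,-2,0,0,0],[0,0,-2.5,0,0,0],[0,0,-2,0,0,0],[0,0,-1.2,0,0,0],[0,0,-0.8,0,0,0],[0,0,-0.5,0,0,0],[0,0,0,0,0,0],[0,0,0,0,0,0]]]}}

```text
t: 7.23
tool_pos: [0.5545, -0.3026, 0.0522]
orientation: [3.103, 0.485, 0.001]
force: [-0.0, 0.4, -0.3]
opening: 0.0511
gripper_force: 0.0
```

Call:
{"fn": "arm_command", "kwargs": {"deltas": [[[0,0,0,0,0,0],[0,0,0,0,0,0],[0,0,0,0,0,0],[0,0,0,0,0,0],[0,0,0,0,0,0],[0,0,0,0,0,0],[0,0,0.5,0,0,0],[0,0,1.5,0,0,0],[0,0,3,0,0,0],[0,0,3,0,0,0],[0,0,2,0,0,0]]], "gripper": -1}}

```text
t: 8.15
tool_pos: [0.5546, -0.3028, 0.1544]
orientation: [3.102, 0.484, 0.003]
force: [0.2, 0.4, -0.9]
opening: 0.0238
gripper_force: 15.0
```

Call:
{"fn": "arm_command", "kwargs": {"deltas": [[[0.6,2,0,0,0,0],[0,3,0,0,0,0],[0,3.5,0,0,0,0],[0,3.5,0,0,0,0],[0,3.5,0,0,0,0],[0,3.5,0,0,0,0],[0,3.5,0,0,0,0],[0,3.5,0,0,0,0],[0,3.5,0,0,0,0],[0,3.5,0,0,0,0],[0,2.5,0,0,0,0],[0,1.7,0,0,0,0]]]}}

```text
t: 9.15
tool_pos: [0.5595, 0.0724, 0.1514]
orientation: [-3.103, -0.488, -0.0]
force: [-0.0, -1.4, -0.6]
opening: 0.0236
gripper_force: 15.0
```

Call:
{"fn": "arm_command", "kwargs": {"deltas": [[[0,0,0,0,0,0],[0,0,-2,0,0,0],[0,0,-2.5,0,0,0],[0,0,-2.5,0,0,0],[0,0,-2,0,0,0],[0,0,-1,0,0,0],[0,0,-0.7,0,0,0],[0,0,-0.4,0,0,0],[0,0,-0.2,0,0,0],[0,0,0,0,0,0],[0,0,0,0,0,0]]]}}

```text
t: 10.07
tool_pos: [0.5609, 0.0695, 0.0394]
orientation: [3.104, 0.485, 0.003]
force: [0.2, -0.1, -1.1]
opening: 0.0236
gripper_force: 15.0
```

Call:
{"fn": "arm_command", "kwargs": {"deltas": [[[0,0,-0.2,0,0,0],[0,0,-0.15,0,0,0],[0,0,-0.1,0,0,0],[0,0,0,0,0,0]]]}}

```text
t: 10.4
tool_pos: [0.5598, 0.0696, 0.0335]
orientation: [-3.104, -0.485, 0.0]
force: [-0.6, 0.2, -1.1]
opening: 0.0241
gripper_force: 15.0
```

Call:
{"fn": "arm_command", "kwargs": {"deltas": [[[0,0,0,0,0,0],[0,0,0,0,0,0],[0,0,0,0,0,0],[0,0,0,0,0,0],[0,0,0.5,0,0,0],[0,0,1.5,0,0,0],[0,0,2.5,0,0,0],[0,0,3,0,0,0],[0,0,3,0,0,0],[0,0,0,0,0,0]]], "gripper": 0.0}}

```text
t: 11.23
tool_pos: [0.5641, 0.0697, 0.1465]
orientation: [3.103, 0.485, 0.017]
force: [1.4, 0.2, 2.0]
opening: 0.0463
gripper_force: 0.0
```

```bash
python3 - <<'E'
from h import *
a=eyes.read_camera('scene');crop(a,240,60,440,240,4,'pics/g2.png')
for i in range(2): s=monitor.read_state();print(s['tool_pos'],s['orientation'],s['opening'],s['force'],s['dq'].round(3));eyes.read_camera('top')
E
```

```text
[0.56306278 0.06968304 0.14370096] [3.10297065 0.48454656 0.01298586] 0.04624351238269614 [-0.33307753 -0.26803428  0.01556216] [-0.002  0.043  0.061 -0.002 -0.03  -0.001]
[0.56153185 0.06961417 0.14111887] [3.10343181 0.48457414 0.00702711] 0.04623113006455473 [-1.09698221  0.58110388  0.39108264] [-0.     0.033  0.049 -0.001 -0.01  -0.002]
```

View pics/g2.png

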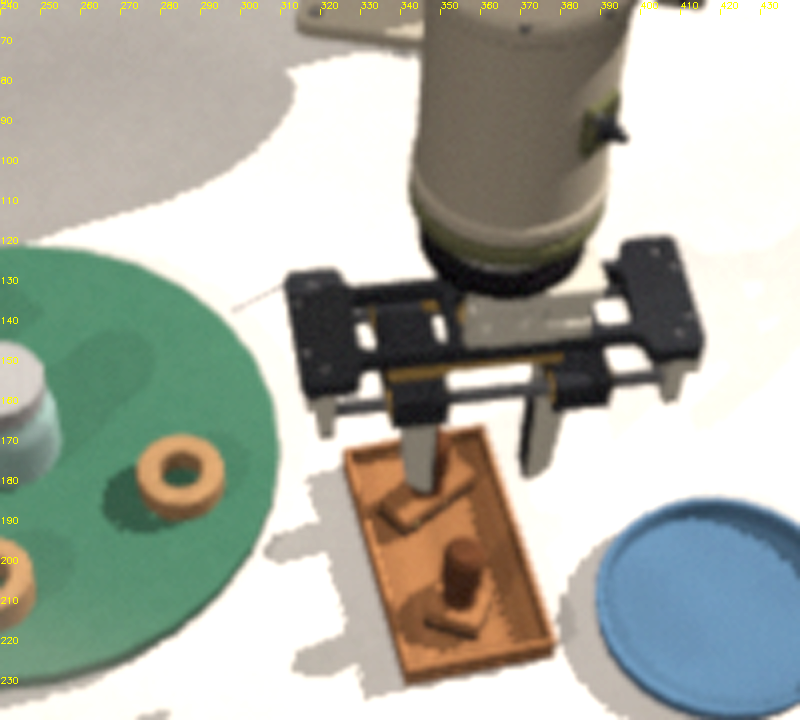

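Both stamps stand upright in the tray. Now the thick roll.

Call:
{"fn": "arm_command", "kwargs": {"deltas": [[[0.5,-1.5,0,0,0,0],[0.5,-2.5,0,0,0,0],[0.5,-3,0,0,0,0],[0.5,-3,0,0,0,0],[0.5,-3,0,0,0,0],[0.5,-3,0,0,0,0],[0.5,-3,0,0,0,0],[0.5,-3,0,0,0,0],[0.5,-2.5,0,0,0,0],[0.4,-1.5,0,0,0,0],[0,0,0,0,0,0],[0,0,0,0,0,0]]], "gripper": 0.5, "squeeze": 12}}

```text
t: 12.38
tool_pos: [0.6078, -0.1907, 0.1365]
orientation: [-3.102, -0.482, 0.004]
force: [-0.0, 0.6, -0.1]
opening: 0.0695
gripper_force: 0.0
```

Call:
{"fn": "arm_command", "kwargs": {"deltas": [[[0,0,-1.5,0,0,0],[0,0,-2.5,0,0,0],[0,0,-2.5,0,0,0],[0,0,-2,0,0,0],[0,0,-1,0,0,0],[0,0,-0.8,0,0,0],[0,0,-0.4,0,0,0],[0,0,-0.3,0,0,0],[0,0,0,0,0,0],[0,0,0,0,0,0]]]}}

```text
t: 13.22
tool_pos: [0.6097, -0.1907, 0.0298]
orientation: [3.103, 0.485, 0.002]
force: [-0.3, 0.1, 0.5]
opening: 0.0698
gripper_force: 0.0
```

Call:
{"fn": "arm_command", "kwargs": {"deltas": [[[0,0,-0.2,0,0,0],[0,0,0,0,0,0],[0,0,0,0,0,0]]]}}

```text
t: 13.47
tool_pos: [0.6092, -0.1906, 0.0271]
orientation: [3.104, 0.485, 0.001]
force: [0.4, 0.1, -0.5]
opening: 0.0698
gripper_force: 0.0
```

Call:
{"fn": "arm_command", "kwargs": {"deltas": [[[0,0,0,0,0,0],[0,0,0,0,0,0],[0,0,0,0,0,0],[0,0,0,0,0,0],[0,0,0,0,0,0],[0,0,0,0,0,0]]], "gripper": -1}}

```text
t: 13.97
tool_pos: [0.609, -0.1905, 0.0267]
orientation: [3.104, 0.485, 0.0]
force: [-0.0, -0.4, 1.0]
opening: 0.0497
gripper_force: 12.0
```

Call:
{"fn": "arm_command", "kwargs": {"deltas": [[[0,0,0.5,0,0,0],[0,0,1.5,0,0,0],[0,0,3,0,0,0],[0,0,3,0,0,0],[0,0.5,2.5,0,0,0],[-0.2,2,1,0,0,0],[-0.4,3,0,0,0,0],[-0.4,3.2,0,0,0,0],[-0.4,3.2,0,0,0,0],[-0.4,3.2,0,0,0,0],[-0.4,3.2,0,0,0,0],[-0.4,3.2,0,0,0,0]]]}}

```text
t: 14.97
tool_pos: [0.5826, 0.026, 0.1421]
orientation: [3.104, 0.484, 0.001]
force: [0.3, 0.9, -0.7]
opening: 0.0496
gripper_force: 12.0
```

Call:
{"fn": "arm_command", "kwargs": {"deltas": [[[-0.4,3.2,0,0,0,0],[-0.4,3.2,0,0,0,0],[-0.4,3.2,0,0,0,0],[-0.3,3.2,0,0,0,0],[-0.3,3,0,0,0,0],[-0.3,2.7,0,0,0,0],[0,1.5,0,0,0,0],[0,0,0,0,0,0],[0,0,0,0,0,0]]]}}

```text
t: 15.72
tool_pos: [0.562, 0.2247, 0.1417]
orientation: [3.103, 0.487, 0.0]
force: [-0.8, -0.7, -1.0]
opening: 0.0496
gripper_force: 12.0
```

Call:
{"fn": "arm_command", "kwargs": {"deltas": [[[0,0,-1.5,0,0,0],[0,0,-2.5,0,0,0],[0,0,-2.5,0,0,0],[0,0,-2.5,0,0,0],[0,0,-1.5,0,0,0],[0,0,-1.2,0,0,0],[0,0,-0.7,0,0,0],[0,0,-0.5,0,0,0],[0,0,0,0,0,0],[0,0,0,0,0,0],[0,0,0,0,0,0]]]}}

```text
t: 16.63
tool_pos: [0.563, 0.2248, 0.014]
orientation: [-3.104, -0.485, -0.003]
force: [-0.1, 0.1, -0.4]
opening: 0.0497
gripper_force: 12.0
```

```bash
python3 - <<'E'
from h import *
a=eyes.read_camera('scene');crop(a,330,100,510,240,4,'pics/g3.png')
s=monitor.read_state();print(s['tool_pos'],s['force'])
E
```

```text
[0.56294928 0.22486294 0.01398984] [-0.17161026 -0.85746666  1.44643081]
```

View pics/g3.png

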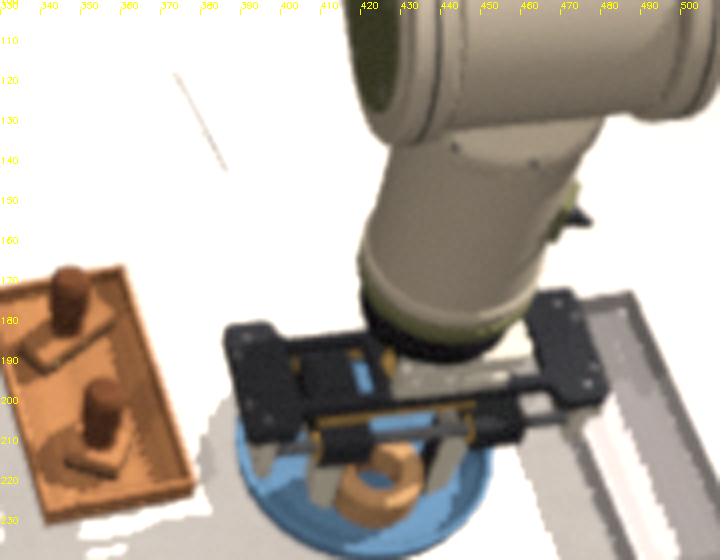

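The roll is level inside the dish, centred near (420,215) and clear of the wall. I'll lower the last few millimetres and release with a small opening.

Call:
{"fn": "arm_command", "kwargs": {"deltas": [[[0,0,-0.15,0,0,0],[0,0,-0.15,0,0,0],[0,0,0,0,0,0],[0,0,0,0,0,0]]]}}

```text
t: 17.02
tool_pos: [0.5618, 0.2246, 0.0096]
orientation: [-3.104, -0.485, 0.0]
force: [0.4, -0.4, -0.8]
opening: 0.0498
gripper_force: 12.0
```

Call:
{"fn": "arm_command", "kwargs": {"deltas": [[[0,0,0,0,0,0],[0,0,0,0,0,0],[0,0,0,0,0,0],[0,0,0.5,0,0,0],[0,0,1.5,0,0,0],[0,0,2.5,0,0,0],[0,0,3,0,0,0],[0,0,3,0,0,0],[0,0,2,0,0,0],[0,0,0,0,0,0]]], "gripper": 0.26}}

```text
t: 17.85
tool_pos: [0.5654, 0.2256, 0.1415]
orientation: [-3.103, -0.485, -0.015]
force: [0.5, 0.4, 0.2]
opening: 0.0585
gripper_force: 0.0
```

Call:
{"fn": "arm_command", "kwargs": {"deltas": [[[-0.4,-1.6,0,0,0,0],[-0.4,-3,0,0,0,0],[-0.4,-3.2,0,0,0,0],[-0.4,-3.2,0,0,0,0],[-0.4,-3.2,0,0,0,0],[-0.4,-3.2,0,0,0,0],[-0.4,-3.2,0,0,0,0],[-0.4,-3.2,0,0,0,0],[-0.4,-3.2,0,0,0,0],[-0.4,-3,0,0,0,0],[-0.4,-2.3,0,0,0,0],[-0.2,-0.3,0,0,0,0]]], "gripper": 0.45}}

```text
t: 18.85
tool_pos: [0.5151, -0.105, 0.1343]
orientation: [3.104, 0.48, -0.001]
force: [0.1, -0.0, -0.3]
opening: 0.0674
gripper_force: 0.0
```

Call:
{"fn": "arm_command", "kwargs": {"deltas": [[[0,0,0,0,0,0],[0,0,-1.5,0,0,0],[0,0,-2.5,0,0,0],[0,0,-2.5,0,0,0],[0,0,-2,0,0,0],[0,0,-1.2,0,0,0],[0,0,-0.7,0,0,0],[0,0,-0.3,0,0,0],[0,0,-0.2,0,0,0],[0,0,0,0,0,0],[0,0,0,0,0,0],[0,0,0,0,0,0]]]}}

```text
t: 19.85
tool_pos: [0.5169, -0.1017, 0.0268]
orientation: [3.103, 0.485, 0.003]
force: [0.7, 0.4, -0.0]
opening: 0.0675
gripper_force: 0.0
```

Call:
{"fn": "arm_command", "kwargs": {"deltas": [[[0,0,0,0,0,0],[0,0,0,0,0,0],[0,0,0,0,0,0],[0,0,0,0,0,0],[0,0,0,0,0,0],[0,0,0,0,0,0]]], "gripper": -1}}

```text
t: 20.35
tool_pos: [0.5161, -0.1015, 0.0259]
orientation: [3.104, 0.485, 0.0]
force: [-0.5, -0.0, 3.0]
opening: 0.0495
gripper_force: 12.0
```

Call:
{"fn": "arm_command", "kwargs": {"deltas": [[[0,0,0.5,0,0,0],[0,0,1.5,0,0,0],[0,0,3,0,0,0],[0,0,3,0,0,0],[0,0.5,2.5,0,0,0],[-0.1,2,1,0,0,0],[-0.1,3,0,0,0,0],[-0.1,3.2,0,0,0,0],[-0.1,3.2,0,0,0,0],[-0.1,3.2,0,0,0,0],[-0.1,3.2,0,0,0,0],[-0.1,3.2,0,0,0,0]]]}}

```text
t: 21.35
tool_pos: [0.5085, 0.1151, 0.1409]
orientation: [-3.104, -0.485, -0.0]
force: [0.8, -0.1, -1.1]
opening: 0.0497
gripper_force: 12.0
```

Call:
{"fn": "arm_command", "kwargs": {"deltas": [[[0,3.2,0,0,0,0],[0,3,0,0,0,0],[0,2.2,0,0,0,0],[0,1,0,0,0,0],[0,0,0,0,0,0],[0,0,-1.5,0,0,0],[0,0,-2.5,0,0,0],[0,0,-2.5,0,0,0],[0,0,-2,0,0,0]]]}}

```text
t: 22.1
tool_pos: [0.5086, 0.2057, 0.054]
orientation: [3.103, 0.483, -0.002]
force: [-0.1, -0.3, -0.8]
opening: 0.0498
gripper_force: 12.0
```

Call:
{"fn": "arm_command", "kwargs": {"deltas": [[[0,0,-1.5,0,0,0],[0,0,-1,0,0,0],[0,0,-0.8,0,0,0],[0,0,-0.7,0,0,0],[0,0,-0.4,0,0,0],[0,0,0,0,0,0],[0,0,0,0,0,0],[0,0,0,0,0,0]]]}}

```text
t: 22.77
tool_pos: [0.5096, 0.2078, 0.0125]
orientation: [-3.104, -0.485, -0.002]
force: [-0.0, 0.3, -0.9]
opening: 0.0496
gripper_force: 12.0
```

```bash
python3 - <<'E'
from h import *
a=eyes.read_camera('scene');crop(a,330,100,510,240,4,'pics/g4.png')
s=monitor.read_state();print(s['tool_pos'],s['force'])
E
```

```text
[0.50961963 0.20782614 0.01252596] [ 0.24055342 -0.32445688 -0.03142523]
```

View pics/g4.png

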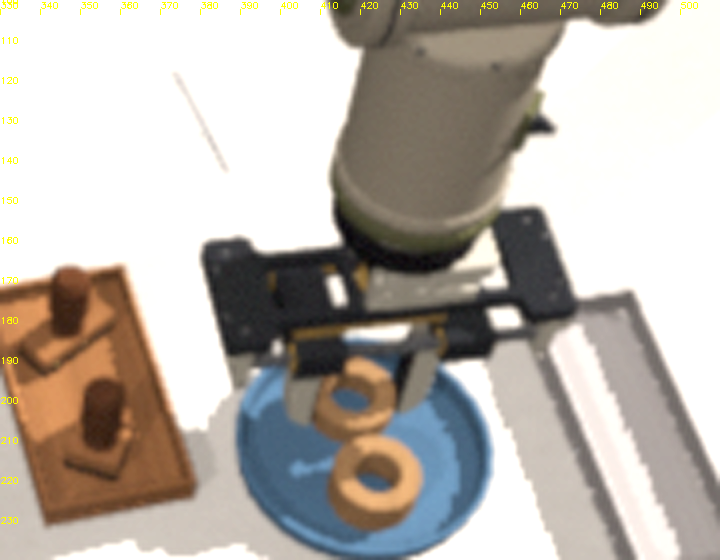

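The thin roll is level at about (417,198), next to the thick one at (423,219), with a small gap between them. I'll lower and release it.

Call:
{"fn": "arm_command", "kwargs": {"deltas": [[[0,0,-0.2,0,0,0],[0,0,-0.2,0,0,0],[0,0,0,0,0,0],[0,0,0,0,0,0]]]}}

```text
t: 23.15
tool_pos: [0.5091, 0.2077, 0.0078]
orientation: [-3.104, -0.485, -0.001]
force: [0.3, 1.0, 1.2]
opening: 0.0495
gripper_force: 12.0
```

Call:
{"fn": "arm_command", "kwargs": {"deltas": [[[0,0,0,0,0,0],[0,0,0,0,0,0],[0,0,0,0,0,0],[0,0,0.5,0,0,0],[0,0,1.5,0,0,0],[0,0,2.5,0,0,0],[0,0,3,0,0,0],[0,0,3,0,0,0],[0,0,2,0,0,0],[0,0,1,0,0,0]]], "gripper": 0.26}}

```text
t: 23.98
tool_pos: [0.5108, 0.2081, 0.1469]
orientation: [-3.103, -0.485, -0.009]
force: [0.8, -0.5, 0.6]
opening: 0.0588
gripper_force: 0.0
```

Call:
{"fn": "arm_command", "kwargs": {"deltas": [[[-0.3,-2,0,0,0,5],[-0.6,-3.2,0,0,0,5],[-0.6,-3.5,0,0,0,5],[-0.6,-3.5,0,0,0,5],[-0.6,-3.5,0,0,0,5],[-0.6,-3.5,0,0,0,5],[-0.6,-3.5,0,0,0,5],[-0.6,-3.5,0,0,0,5.8],[-0.6,-3.5,0,0,0,0],[-0.6,-3.5,0,0,0,0],[-0.6,-3.5,0,0,0,0],[-0.6,-3.5,0,0,0,0]]], "gripper": 0.2, "squeeze": 25}}

```text
t: 24.98
tool_pos: [0.4389, -0.1958, 0.142]
orientation: [-2.74, -1.536, 0.001]
force: [0.6, -0.6, -0.6]
opening: 0.0556
gripper_force: 0.0
```

Call:
{"fn": "arm_command", "kwargs": {"deltas": [[[-0.6,-3.2,0,0,0,0],[-0.4,-2.7,0,0,0,0],[0,-1.3,0,0,0,0],[0,0,0,0,0,0],[0,0,0,0,0,0],[0,0,0,0,0,0]]]}}

```text
t: 25.48
tool_pos: [0.43, -0.2652, 0.1421]
orientation: [-2.739, -1.536, -0.0]
force: [0.2, 1.2, -0.7]
opening: 0.0554
gripper_force: 0.0
```

```bash
python3 - <<'E'
from h import *
a=eyes.read_camera('scene');crop(a,165,60,465,240,2,'pics/g5.png');b=eyes.read_camera('top')
c=cv2.imread('pics/g5.png');crop(b,180,170,480,290,2,'pics/g5b.png');cv2.imwrite('pics/g5.png',np.vstack([c,cv2.imread('pics/g5b.png')]))
s=monitor.read_state();print(s['tool_pos'],s['orientation'],np.degrees(2*np.arctan2(s['orientation'][1],s['orientation'][0]))%180-90)
E
```

```text
[ 0.4302029  -0.26503569  0.14239309] [-2.73853476e+00 -1.53807487e+00 -5.95878795e-05] -31.359248433275297
```

View pics/g5.png

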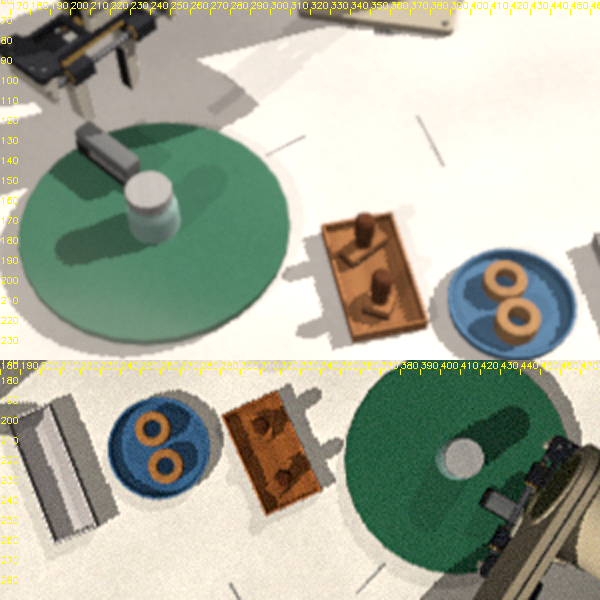

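Four items are placed correctly and the gripper is aligned over the stapler. I'll grip the stapler's upper arm high, so the fingertips clear the box rim.

Call:
{"fn": "arm_command", "kwargs": {"deltas": [[[0,-0.7,0,0,0,0],[0,-0.7,0,0,0,0],[0,0,-1.5,0,0,0],[0,0,-2.5,0,0,0],[0,0,-2.5,0,0,0],[0,0,-1.5,0,0,0],[0,0,-1,0,0,0],[0,0,-0.5,0,0,0],[0,0,0,0,0,0],[0,0,0,0,0,0],[0,0,0,0,0,0]]]}}

```text
t: 26.5
tool_pos: [0.4309, -0.2812, 0.0491]
orientation: [2.738, 1.535, 0.001]
force: [0.7, -0.1, 0.5]
opening: 0.0562
gripper_force: 0.0
```

Call:
{"fn": "arm_command", "kwargs": {"deltas": [[[0,0,0,0,0,0],[0,0,0,0,0,0],[0,0,0,0,0,0],[0,0,0,0,0,0],[0,0,0,0,0,0],[0,0,0,0,0,0],[0,0,0,0,0,0]]], "gripper": -1}}

```text
t: 27.08
tool_pos: [0.43, -0.2805, 0.0478]
orientation: [2.74, 1.536, 0.0]
force: [0.3, 0.7, 2.6]
opening: 0.026
gripper_force: 25.0
```

Call:
{"fn": "arm_command", "kwargs": {"deltas": [[[0,0,0.3,0,0,0],[0,0,0.7,0,0,0],[0,0,1.5,0,0,0],[0,0,2.5,0,0,0],[0,0,2.5,0,0,0],[0,0,1.5,0,0,0],[0,0,1,0,0,0],[0,0,0,0,0,0],[0,0,0,0,0,0]]]}}

```text
t: 27.83
tool_pos: [0.4301, -0.2805, 0.1478]
orientation: [2.74, 1.536, 0.0]
force: [0.4, 0.4, -1.4]
opening: 0.0258
gripper_force: 25.0
```

```bash
python3 - <<'E'
from h import *
a=eyes.read_camera('scene');crop(a,165,40,285,160,5,'pics/g6.png');s=monitor.read_state();print(s['tool_pos'],s['opening'],s['gripper_force'])
E
```

```text
[ 0.42948519 -0.28007174  0.14663272] 0.025851623167550228 24.98357802629471
```

View pics/g6.png

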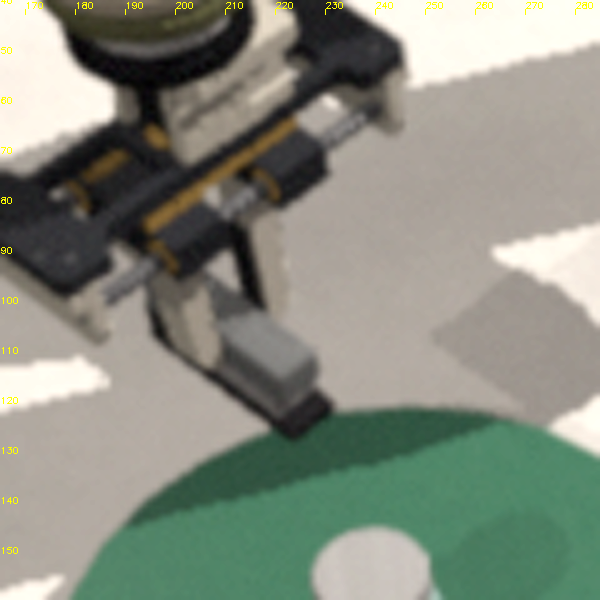

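The stapler is held level by its upper arm. Now I'll carry it to the box and turn it about -38°.

Call:
{"fn": "arm_command", "kwargs": {"deltas": [[[0.2,1.2,0,0,0,0],[0.3,2.2,0,0,0,-2],[0.4,3,0,0,0,-4],[0.4,3.2,0,0,0,-4],[0.4,3.2,0,0,0,-4],[0.4,3.2,0,0,0,-4],[0.4,3.2,0,0,0,-4],[0.4,3.2,0,0,0,-4],[0.4,3.2,0,0,0,-4],[0.4,3.2,0,0,0,-4],[0.4,3.2,0,0,0,-3],[0.4,3.2,0,0,0,-1.3]]]}}

```text
t: 28.88
tool_pos: [0.4735, 0.0739, 0.1461]
orientation: [-3.093, -0.548, 0.004]
force: [1.0, 0.4, -0.5]
opening: 0.0256
gripper_force: 25.0
```

Call:
{"fn": "arm_command", "kwargs": {"deltas": [[[0.4,3.2,0,0,0,0],[0.4,3.2,0,0,0,0],[0.4,3.2,0,0,0,0],[0.3,3.2,0,0,0,0],[0.3,3.2,0,0,0,0],[0.3,3.2,0,0,0,0],[0.3,3.2,0,0,0,0],[0.2,3,0,0,0,0],[0.1,2.4,0,0,0,0],[0,1.4,0,0,0,0],[0,0,0,0,0,0],[0,0,0,0,0,0]]]}}

```text
t: 29.88
tool_pos: [0.5008, 0.3635, 0.1463]
orientation: [3.091, 0.554, -0.003]
force: [0.6, 0.3, -0.8]
opening: 0.0259
gripper_force: 25.0
```

Call:
{"fn": "arm_command", "kwargs": {"deltas": [[[0,0,-1,0,0,0],[0,0,-2,0,0,0],[0,0,-2,0,0,0],[0,0,-2,0,0,0],[0,0,-1.5,0,0,0],[0,0,0,0,0,0],[0,0,0,0,0,0]]]}}

```text
t: 30.47
tool_pos: [0.5011, 0.3617, 0.0612]
orientation: [3.092, 0.55, -0.005]
force: [-0.0, -0.2, -0.4]
opening: 0.0257
gripper_force: 25.0
```

```bash
python3 - <<'E'
from h import *
a=eyes.read_camera('scene');crop(a,420,100,540,260,4,'pics/g7.png')
s=monitor.read_state();print(s['tool_pos'],s['force'],s['opening'],np.degrees(2*np.arctan2(s['orientation'][1],s['orientation'][0]))%180-90)
E
```

```text
[0.50208543 0.36253364 0.06275499] [-0.444614   -0.59639745 -0.93007963] 0.025333564554820484 -69.820792723472
```

View pics/g7.png

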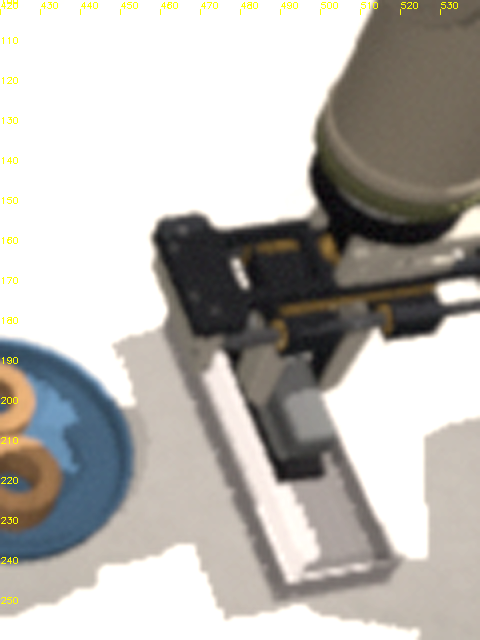

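The stapler is aligned with the box and inside it, at about (495,210). Lowering slowly.

Call:
{"fn": "arm_command", "kwargs": {"deltas": [[[0,0.3,-0.8,0,0,0],[0,0,-1,0,0,0],[0,0,-0.7,0,0,0],[0,0,-0.4,0,0,0],[0,0,-0.2,0,0,0],[0,0,0,0,0,0],[0,0,0,0,0,0],[0,0,0,0,0,0]]]}}

```text
t: 31.18
tool_pos: [0.5022, 0.3668, 0.0321]
orientation: [-3.092, -0.552, -0.001]
force: [-0.3, 0.1, -0.5]
opening: 0.026
gripper_force: 25.0
```

Call:
{"fn": "arm_command", "kwargs": {"deltas": [[[0,0,-0.1,0,0,0],[0,0,-0.1,0,0,0],[0,0,0,0,0,0],[0,0,0,0,0,0]]]}}

```text
t: 31.52
tool_pos: [0.5019, 0.3666, 0.0297]
orientation: [-3.093, -0.552, 0.0]
force: [-0.2, -0.2, -1.5]
opening: 0.0254
gripper_force: 25.0
```

Call:
{"fn": "arm_command", "kwargs": {"deltas": [[[0,0,-0.1,0,0,0],[0,0,0,0,0,0],[0,0,0,0,0,0]]]}}

```text
t: 31.77
tool_pos: [0.5022, 0.3667, 0.0288]
orientation: [-3.092, -0.552, -0.001]
force: [0.3, -0.0, 0.1]
opening: 0.0261
gripper_force: 25.0
```

Call:
{"fn": "arm_command", "kwargs": {"deltas": [[[0,0,0,0,0,0],[0,0,0,0,0,0],[0,0,0,0,0,0],[0,0,0,0,0,0],[0,0,0.5,0,0,0],[0,0,1.5,0,0,0],[0,0,3,0,0,0],[0,0,3,0,0,0],[-0.5,-1,3,0,0,0],[-1,-2,3,0,0,0],[-1,-3,1,0,0,0],[0,-3,0,0,0,0]]], "gripper": 0.0}}

```text
t: 32.77
tool_pos: [0.4777, 0.2774, 0.1836]
orientation: [-3.09, -0.555, -0.01]
force: [0.6, -1.2, -0.6]
opening: 0.0465
gripper_force: 0.0
```

Call:
{"fn": "arm_command", "kwargs": {"deltas": [[[-0.5,-4,0,0,0,0],[-0.5,-4,0,0,0,0],[-0.5,-4,0,0,0,0],[-0.5,-4,0,0,0,0],[-0.5,-3,0,0,0,0],[0,-2,0,0,0,0],[0,0,0,0,0,0],[0,0,0,0,0,0]]]}}

```text
t: 33.43
tool_pos: [0.4521, 0.0658, 0.1792]
orientation: [-3.093, -0.548, -0.002]
force: [0.9, -0.1, 0.0]
opening: 0.0464
gripper_force: 0.0
```

```bash
python3 - <<'E'
from h import *
a=eyes.read_camera('scene');crop(a,170,110,530,320,2,'pics/g8.png')
s=monitor.read_state();print(s['tool_pos'],s['force'],s['opening'],s['t'])
E
```

```text
[0.4521491  0.0666691  0.17911623] [ 0.3422292   0.87850374 -0.06567839] 0.046563854020943596 33.4833
```

View pics/g8.png

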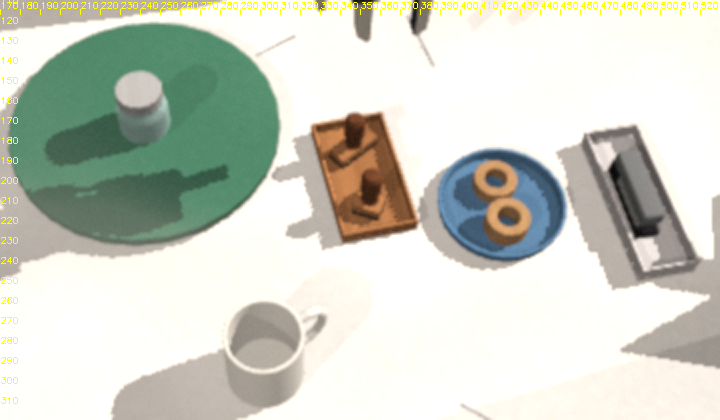

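Everything is in place: the stamps stand upright in the tray, the rolls lie flat in the dish, and the stapler stands on its base in the box. The jar and mug are where they were, and the gripper touches nothing.

```bash
python3 -c "
from plant import ticket
print(ticket.close_job())"
```

```text
the job is handed in; nothing more can be done
None
```

The job is done and handed in after about 34 s of robot time: both stamps stand in the tray, both rolls lie flat side by side in the dish, the stapler stands in the pencil box, and the jar and mug were left untouched.

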